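Back the strip feeder off one notch

TASK

Slack off the bench strip feeder by one notch: with a fingertip push the pawl's thumb lever back so that the pawl lifts clear of the ratchet teeth, push the star handle so that the wheel turns backward (its top going away from the robot, towards the pawl's hinge) by exactly one tooth, then push the pawl down again until it is fully home in the next tooth gap. Only touch and push: do not lift or shift the feeder, and leave the things around it where they are.

Things in the scene. Friction and masses are not known exactly. Their poses are not given: they have to be found in the camera images.
- feeder: Bench strip feeder, loose, about 3 kg: aluminium base plate 150 (x) x 130 (y) x 10 mm, two grey side plates up to 144 mm high with a rubber roller between them. Origin: centre of the underside; x points from the robot's side to the back, y to the left, z up. Ratchet wheel and pawl are on the left outside (y 34 to 48 mm), the five-spoke star handle on the right outside (y -44 mm).
- wheel_center (a point): Centre of the steel ratchet wheel (10 saw teeth, tip radius 40 mm, root radius 30 mm), at x -15, y 41, z 82 mm in the feeder's frame. The shaft runs from here along the feeder's y and carries the star handle 85 mm to the right.
- pawl_hinge (a point): The pawl's hinge pin, at x 53, y 41, z 132 mm in the feeder's frame; the pin runs along the feeder's y. The dark steel pawl reaches from it 65 mm towards the robot, onto the top of the ratchet wheel.
- ratchet_wheel (a joint): Turn of ratchet wheel, roller and star handle about the feeder's +y, rad. 0 at the start, grows as the wheel turns backward (top towards the feeder's +x). One tooth is 0.628. It is balanced, turns against a friction of 0.06 N m and stays where it is left. With the pawl seated a tooth blocks it from turning backward.
- pawl (a joint): Angle of the pawl about the feeder's +y, rad: 0 is fully home between two teeth; above about 0.2 the nose is clear; end stop 0.9. Starts at 0 to 0.03. Stiff hinge (0.05 N m): stays where left. Pressed down, the nose slides down a tooth's sloping back and may draw the wheel on a little. Best stop the wheel 0 to 0.1 short of a full tooth; over about 0.04 too far the nose can stop on a tooth tip.
- lever_tip (a point): Centre of the rounded top of the pawl's thumb lever: a bar 14 mm wide (along the feeder's y), 6 to 9 mm thick, standing up 54 mm from the pawl's hinge and leaning 10 degrees towards the robot when seated. Pushed towards the feeder's +x it lifts the pawl; pushed from behind to -x it lowers the pawl.
- pawl_nose (a point): Nose of the pawl (rounded edge 5 mm thick, 14 mm wide along the feeder's y), 65 mm from the hinge pin on the robot's side of it. The pawl's flat back lies about 10 mm above this point when seated; pressing down on the back near the nose lowers the pawl.
- spoke_ball (a point): Centre of the black ball (14 mm diameter) on the end of one spoke of the star handle, 60 mm from the shaft's axis; the spoke is an 8 mm steel bar. At the start this spoke leans 34 degrees from upright towards the robot and is the one to push: one tooth backward brings it 2 degrees past upright. The other spokes follow at 72 degree steps.
- glue: Bystander: small white glue bottle with a red spout, 45 mm diameter, 104 mm high, on the mat left of the feeder; origin at the centre of its underside.
- gauge_block: Bystander: small grooved grey metal block, 22 x 36 x 15 mm, close behind the feeder; origin at the centre of its underside.
- brush: Bystander: stubby brush with a wooden handle, 21 x 94 x 21 mm, lying on the mat left of the feeder; origin at the centre of its underside.
- tape: Bystander: black tape roll, 46 mm diameter, 18 mm high, lying behind the feeder; origin at the centre of its underside.
- wax: Bystander: brown wax block, 30 x 56 x 22 mm, behind and right of the feeder; origin at the centre of its underside.
- pliers: Bystander: plated spring pliers lying flat, 57 x 124 x 15 mm, further left near the vice; origin at the centre of the underside.

How it is judged:
On the way, in this order (a step that is already met when the one before it is completed fails the run):
1. the pawl is lifted clear of the teeth, before the wheel is turned (value of joint pawl above 0.2 rad and value of joint ratchet_wheel between -0.2 and 0.2 rad), for 0.2 s.
2. the wheel is pushed backward by one tooth while the pawl is up (value of joint pawl above 0.15 rad and value of joint ratchet_wheel between 0.4 and 0.8 rad), for 0.2 s.
At the end, for the whole second after the job is handed in: The wheel stands one tooth (0.628 rad; between 0.43 and 0.72, the play of the gap) backward of its start and is at rest, the pawl is home in the gap (angle under 0.06 rad), the feeder stands flat within 20 mm of where it was, and each bystander is within 30 mm of where it was (value of joint pawl below 0.06 rad and value of joint ratchet_wheel between 0.43 and 0.72 rad and velocity of joint ratchet_wheel between -0.1 and 0.1 rad/s and angle between feeder's own z axis and vertical below 0.05 rad and linear speed of feeder below 0.02 m/s and distance of feeder from where it was at the start of the episode below 0.02 m and distance of each of glue, gauge_block, brush, tape, wax, pliers from where it was at the start of the episode below 0.03 m); the robot touches nothing.
It fails at once if the feeder is lifted, tipped or shifted by more than 20 mm (distance of feeder from where it was at the start of the episode above 0.02 m or angle between feeder's own z axis and vertical above 0.15 rad).
It fails at once if a bystander is lifted or moved by more than 30 mm (distance of any of glue, gauge_block, brush, tape, wax, pliers from where it was at the start of the episode above 0.03 m).
It also fails if it takes over 51 s, if anything falls off the work surface, if the arm or the gripper's body presses on something with over 40 N, if the wrist force passes 120 N, or if a joint passes its speed limit or range.

ROBOT

A 6-joint arm with a two-finger parallel gripper is mounted at the origin on a cart in front of the work surface, level with it; the furniture and walls round the work are solid. World frame = base frame: x ahead of the robot, y to its left, z up, the work surface at z = 0. Lengths are in m, angles in rad, forces in N, time in s.
With the tool pointing down it reaches from about 0.275 to 0.825 m from the base axis. Payload 4.9 kg.
Tool frame: the origin (TCP) lies midway between the tips of the shut fingers; the grasp point (between the pads) lies 19 mm behind it (grip_point_offset is the distance from the TCP to the grasp point, in m); z points along the fingers, y is the line along which they close (so a half turn about z gives the same grasp; the last joint's range is limited). The gripper opens to 85 mm and grips with 20 to 120 N. Pads are 22 mm wide; open, the fingers measure 114 mm over their backs; the gripper's body (76 mm by 85 mm) begins 54 mm behind the grasp point. The pads swing forward as they close: fully open they stand 13 mm farther back than shut.
Start: joints at [1.058, 0.326, -0.193, 1.052, 0, 1.437], TCP at [0.203, 0.511, 0.231] pointing down, gripper open.
Joint ranges: [-2.65, 2.65], [-0.97, 1.79], [-1.3, 1.35], [-1.93, 2.1], [-1.47, 1.37], [-3.14, 3.14]. Speed limits (rad/s): [2.57, 2.57, 3.14, 3.14, 3.14, 3.14].

INTERFACE

Orientations are given as a rotation vector (axis times angle).
In Python, from cell import * gives the robot as it stands. Calls block until the motion is done:
- movep(position, orientation): joint-space move of the TCP to a pose.
- move_l(position, velocity=0.15, rot=None, until_force=None): straight line of the TCP; rot=None keeps the orientation; velocity is the mean speed in m/s. With until_force (N) it stops when the force on the tool has changed by that much, and returns True; else False.
- set_joints(angles): joint-space move.
- let_go() and grab(newtons=None): open the fingers fully, or close them until they stop; newtons is the grip in N (None keeps the last).
- sleep(seconds).
- ik(position, orientation): joint angles nearest the present ones, or None.
- get_state(): the state.
- grab_frame(name): name is "side" or "top" or "wrist"; returns a dict with "img" (480x640x3 uint8, red, green, blue), "fx", "fy", "cx", "cy" (pixels), "cam_to_world" (4x4, takes a point from camera to world coordinates); the wrist camera has in their place "T_tool_cam" (4x4, takes a point from camera to tool coordinates, whose origin is the TCP and whose axes are the flange's). Camera axes: x right, y down, z forward; pixel columns grow to the right and rows downward; lengths in m; the calibration is good to about 2 mm. A picture is of the moment at which its call begins: read the wrist's pose just before it. There is no depth.
A pose or a line that the arm cannot do raises MotionError and nothing moves.
- sign_off(): hands the job in; it is judged then, once.
Trained networks look in the newest picture that a camera, given by its name, has taken for a name from the list of things; names that differ only in an ending like _2 or _b are one class to them, and where a whole thing is asked for, a point or a joint stands for the part that bears it (a point fixed in the world has none). Each returns a list of dicts, best first, with "score" (0 to 1); they miss things now and then, are a little off and sometimes report something else, mostly with a low value. They report only what shows in the picture. A call takes as long as a camera call.
- spot_in(camera, name): "centre" ([column, row] in pixels, amid what is visible of it).
- silhouettes(camera, name): "mask" (480x640 bool, what is visible of it) and "centre" ([column, row] in pixels, amid what is visible of it).
- tip_of(camera, name): "centre" ([column, row] in pixels: a listed point, or the origin of a listed thing).
The state is a dict: "clock": time; "q": joint angles; "joint_velocities": joint speeds; "tau": joint torques, N m; "position": TCP position; "eef_rot": TCP orientation; "contact_force": force on the tool from outside, world axes, zero at the start; "wrist_torque": the same for the moment, N m; "finger_gap": opening from 0.0 (shut) to 1.0 (fully open); "grasp_force": force on a finger pad.
Only numpy, scipy, OpenCV 4.12 (cv2) and the standard library are available. Lean on these libraries where they do the work, as an engineer would, in place of code of your own. Each camera call takes 0.05 s, during which the arm holds its last target. There are 200 camera calls.

## Working session

There is one attempt and no reset: what is moved stays moved. The work goes in short steps, each a Python script; the robot and the scene stay as the last script left them, time stands still between calls to the robot, and variables do not carry over. Pictures are saved under pics/ and viewed, at most 10 in all, crops included, and the job is handed in when it is done.

```bash
mkdir -p pics; ls
cat > h.py <<'E'
from cell import *
import numpy as np, cv2
from scipy.optimize import least_squares
from scipy.spatial.transform import Rotation as R
def proj(f,P):
    T=np.linalg.inv(np.array(f["cam_to_world"])); p=T[:3,:3]@P+T[:3,3]
    return np.array([f["fx"]*p[0]/p[2]+f["cx"],f["fy"]*p[1]/p[2]+f["cy"]])
E
python3 - <<'E'
from h import *
ims=[]
print(get_state()["clock"],get_state()["eef_rot"])
for c in ["side","top"]:
    f=grab_frame(c); cv2.imwrite(f"pics/{c}0.png",f["img"][:,:,::-1])
    print(c,f["fx"],f["cx"],f["cy"],np.round(f["cam_to_world"],3).tolist())
    for n in ["feeder","wheel_center","pawl_hinge","lever_tip","pawl_nose","spoke_ball","glue","gauge_block","brush","tape","wax"]:
        print(n,[(np.round(d["centre"],1).tolist(),round(d["score"],2)) for d in tip_of(c,n)[:3]])
E
```

```text
pics
0.0 [-5.91376166e-01 -3.08484136e+00  2.56742638e-03]
side 541.6304047173165 320.1801138352362 244.73003599180802 [[-0.999, 0.014, -0.05, 0.598], [0.05, 0.528, -0.848, 1.178], [0.015, -0.849, -0.528, 0.596], [0.0, 0.0, 0.0, 1.0]]
feeder [([352.2, 265.7], 0.71), ([350.6, 195.9], 0.15)]
wheel_center [([372.5, 240.3], 0.94), ([347.9, 224.8], 0.69)]
pawl_hinge [([344.8, 222.2], 0.92)]
lever_tip [([354.3, 194.0], 0.88)]
pawl_nose [([376.0, 223.8], 0.78)]
spoke_ball [([359.9, 195.7], 0.63)]
glue [([376.6, 329.7], 0.98), ([303.0, 336.0], 0.47)]
gauge_block [([320.1, 290.2], 0.71)]
brush [([304.2, 332.9], 0.94)]
tape [([288.3, 286.1], 0.84)]
wax [([268.8, 267.0], 0.85), ([346.0, 224.1], 0.43)]
top 580.5743420292778 317.6561166746638 233.1902064727018 [[0.029, -0.994, 0.107, 0.444], [-1.0, -0.027, 0.014, 0.389], [-0.011, -0.107, -0.994, 1.008], [0.0, 0.0, 0.0, 1.0]]
feeder [([374.5, 273.0], 0.91), ([213.9, 270.8], 0.73), ([264.4, 287.3], 0.69)]
wheel_center [([357.1, 295.3], 0.62)]
pawl_hinge [([339.3, 255.0], 0.61), ([263.3, 215.7], 0.55)]
lever_tip [([342.3, 256.2], 0.79)]
pawl_nose [([360.0, 292.0], 0.89)]
spoke_ball [([341.0, 258.0], 0.69), ([417.3, 276.0], 0.55), ([376.7, 181.9], 0.41)]
glue [([264.5, 285.2], 0.6)]
gauge_block [([330.2, 236.3], 0.79)]
brush [([263.0, 213.4], 0.95)]
tape [([340.7, 207.5], 0.59)]
wax [([378.1, 179.7], 0.86), ([375.2, 269.0], 0.26)]
```

```bash
cat >> h.py <<'E'
PTS={"feeder":(0,0,0),"wheel_center":(-.015,.041,.082),"pawl_hinge":(.053,.041,.132),"lever_tip":(.0436,.041,.185),"spoke_ball":(-.0486,-.044,.1317)}
E
cat > fit.py <<'E'
from h import *
F={c:grab_frame(c) for c in ["side","top"]}
obs=[(c,n,np.array(d["centre"])) for c in F for n in PTS for d in tip_of(c,n)[:3] if d["score"]>.5]
def W(p,P): return np.array([p[0],p[1],0])+R.from_rotvec([0,0,p[2]]).apply(P)
best=None
for y0 in np.linspace(-1,1,9):
    r=least_squares(lambda p:np.concatenate([proj(F[c],W(p,PTS[n]))-u for c,n,u in obs]),[.5,.3,y0],loss="cauchy",f_scale=3)
    if best is None or r.cost<best.cost: best=r
print(best.x,best.cost)
for c,n,u in obs: print(c,n,np.round(proj(F[c],W(best.x,PTS[n]))-u,1))
for n in PTS: print(n,np.round(W(best.x,PTS[n]),3))
E
python3 fit.py
python3 - <<'E'
import cv2
a=cv2.imread("pics/side0.png")[150:350,230:430]; b=cv2.imread("pics/top0.png")[160:360,230:430]
cv2.imwrite("pics/c0.png",cv2.hconcat([cv2.resize(x,(400,400),interpolation=cv2.INTER_CUBIC) for x in (a,b)]))
E
```

```text
[0.48581127 0.30719312 0.5968312 ] 29.44520010390951
side feeder [0.3 0.9]
side wheel_center [-2.1 -4.2]
side pawl_hinge [0.6 1.9]
side lever_tip [-2.  -1.6]
top feeder [ 1.2 -0.2]
top wheel_center [3.4 0.1]
top pawl_hinge [-3.2  3. ]
top lever_tip [-2.6 -1.5]
top spoke_ball [0.3 3.2]
feeder [0.486 0.307 0.   ]
wheel_center [0.45  0.333 0.082]
pawl_hinge [0.507 0.371 0.132]
lever_tip [0.499 0.366 0.185]
spoke_ball [0.47  0.243 0.132]
```

View pics/c0.png

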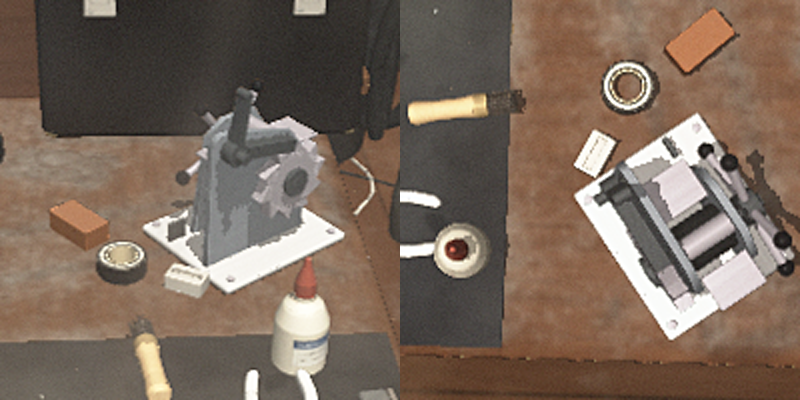

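View pics/side0.png

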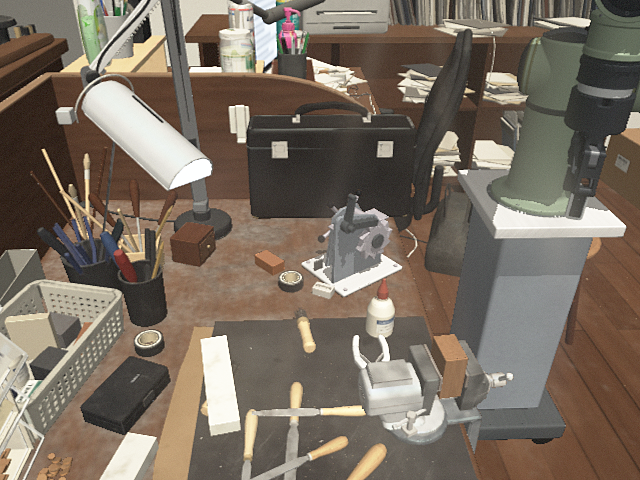

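The crop shows the feeder yawed about 35° and lever and star handle as the fit has them. The baseplate corners are clear: in the top view (379,216), (318,258) and (366,329). I'll add those corners to the fit, then start the lever push.

```bash
python3 - <<'E'
s=open('fit.py').read()
s=s.replace("def W(","""CR={"BR":(.075,-.065,.01),"BL":(.075,.065,.01),"FL":(-.075,.065,.01)}; PTS.update(CR)
obs+=[("top","BR",np.array([379.5,216.5])),("top","BL",np.array([318.5,258.5])),("top","FL",np.array([366,329.])),("side","BR",np.array([301.5,265])),("side","BL",np.array([345,296.])),("side","FL",np.array([402,268.]))]
def W(""")
open('fit.py','w').write(s+"\nnp.save('pose.npy',best.x)\n")
open('h.py','a').write('''
def setup():
    global p
    p=np.load('pose.npy')
def fw(x,y,z): return (np.array([p[0],p[1],0])+R.from_rotvec([0,0,p[2]]).apply([x,y,z])).tolist()
def fx(P): return R.from_rotvec([0,0,-p[2]]).apply(np.array(P)-[p[0],p[1],0])
def rot(flip=False):
    a=p[2]+(np.pi if flip else 0); c,s=np.cos(a),np.sin(a)
    return R.from_matrix(np.array([[c,s,0],[s,-c,0],[0,0,-1]])).as_rotvec().tolist()
def st(): s=get_state(); return round(s["clock"],2),np.round(fx(s["position"]),4),np.round(s["contact_force"],2)
''')
E
python3 fit.py
python3 - <<'E'
from h import *; import h
setup()
for f in (0,1):
    for P in [(0,.041,.24),(0,.041,.17),(.11,.041,.165),(-.09,-.054,.124)]: 
        q=ik(fw(*P),rot(f)); print(f,P,None if q is None else np.round(q,2))
E
```

```text
[0.48540573 0.30644811 0.6118985 ] 33.83183898173147
side feeder [-2.5  1.4]
side wheel_center [-1.  -1.8]
side pawl_hinge [-0.4  1.4]
side lever_tip [0.8 0.5]
side spoke_ball [ 0.7 -3.4]
top feeder [1.3 1.1]
top wheel_center [2.4 0.5]
top pawl_hinge [-1.6  1.3]
top lever_tip [-2.4 -0.1]
top spoke_ball [-0.2 -0.2]
top BR [ 0.1 -0.4]
top BL [-1.6 -1.1]
top FL [-0.4  2.1]
side BR [-1. -4.]
side BL [-1.6 -2.8]
side FL [ 0.6 -2.8]
feeder [0.485 0.306 0.   ]
wheel_center [0.45  0.331 0.082]
pawl_hinge [0.505 0.37  0.132]
lever_tip [0.498 0.365 0.185]
spoke_ball [0.471 0.243 0.132]
BR [0.584 0.296 0.01 ]
BL [0.509 0.403 0.01 ]
FL [0.387 0.317 0.01 ]
0 (0, 0.041, 0.24) [ 0.51  0.36 -0.11  1.09  0.    3.04]
0 (0, 0.041, 0.17) [ 0.51  0.42 -0.22  0.93  0.    3.04]
0 (0.11, 0.041, 0.165) [0.52 0.62 0.11 1.06 0.   3.05]
0 (-0.09, -0.054, 0.124) [ 0.29  0.32 -0.5   0.75  0.    2.82]
1 (0, 0.041, 0.24) [ 0.51  0.36 -0.11  1.09  0.   -0.11]
1 (0, 0.041, 0.17) [ 0.51  0.42 -0.22  0.93  0.   -0.11]
1 (0.11, 0.041, 0.165) [ 0.52  0.62  0.11  1.06  0.   -0.09]
1 (-0.09, -0.054, 0.124) [ 0.29  0.32 -0.5   0.75  0.   -0.32]
```

Run:
```python
from h import *; import h
setup()
r=rot(1)
grab(20)
movep(fw(0,.041,.24),r); print(st())
move_l(fw(.005,.041,.168),.15); print(st())
print(move_l(fw(.045,.041,.168),.03,until_force=0.7),st())
f=grab_frame("side"); cv2.imwrite("pics/l1.png",cv2.resize(f["img"][100:300,250:450,::-1],(600,600),interpolation=cv2.INTER_CUBIC))
```

```text
(4.54, array([-2.00e-04,  4.16e-02,  2.40e-01]), array([-0.05, -0.15, -0.16]))
(5.17, array([0.0053, 0.0414, 0.1685]), array([ 0.24, -0.39, -0.49]))
True (6.06, array([0.0318, 0.041 , 0.1674]), array([ 0.4 ,  0.11, -0.83]))
```

View pics/l1.png

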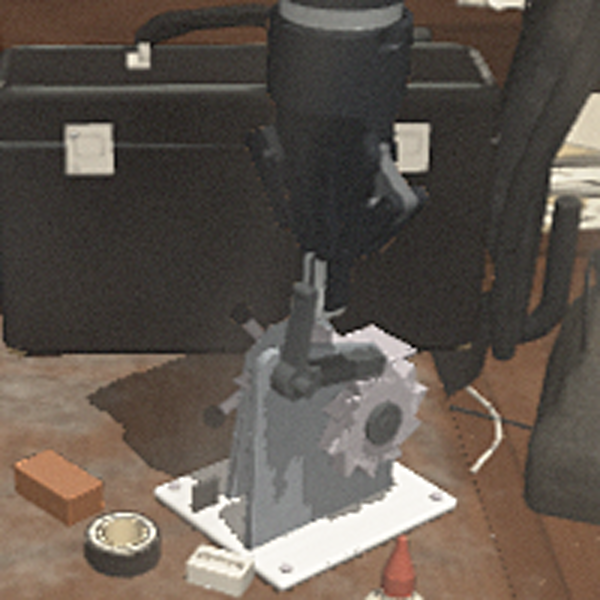

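The fingertip stands right in front of the lever (300,300). Contact came at x = 31.8 mm, against 31.6 mm predicted. Next I'll push the lever to lift the pawl, then move to the star handle.

```bash
python3 - <<'E'
from h import *; import h
setup()
r=rot(1)
move_l(fw(.052,.041,.168),.05); print(st())
sleep(0.3)
move_l(fw(.02,.041,.168),.15)
move_l(fw(.0,.041,.23),.2)
f=grab_frame("side"); cv2.imwrite("pics/l2.png",cv2.resize(f["img"][100:300,250:450,::-1],(600,600),interpolation=cv2.INTER_CUBIC))
print([ (d["centre"],d["score"]) for n in("lever_tip","pawl_nose") for d in tip_of("side",n)[:1]])
E
python3 fit.py | head -12
```

```text
(6.68, array([0.0525, 0.041 , 0.1679]), array([-0.06, -0.09, -0.11]))
[([341.0, 202.8], 0.86), ([377.6, 206.1], 0.56)]
[0.48529272 0.30793084 0.61531857] 69.8150610027195
side feeder [82.7  0.2]
side wheel_center [-0.5 -2.8]
side pawl_hinge [0.9 1.1]
side lever_tip [14.5 -4.8]
side spoke_ball [-0.5 -0.9]
top BR [-1.  -0.4]
top BL [-2.5 -0.9]
top FL [-1.1  2.2]
side BR [-0.9 -3.5]
side BL [-1.3 -2.2]
side FL [ 0.8 -2.4]
```

View pics/l2.png

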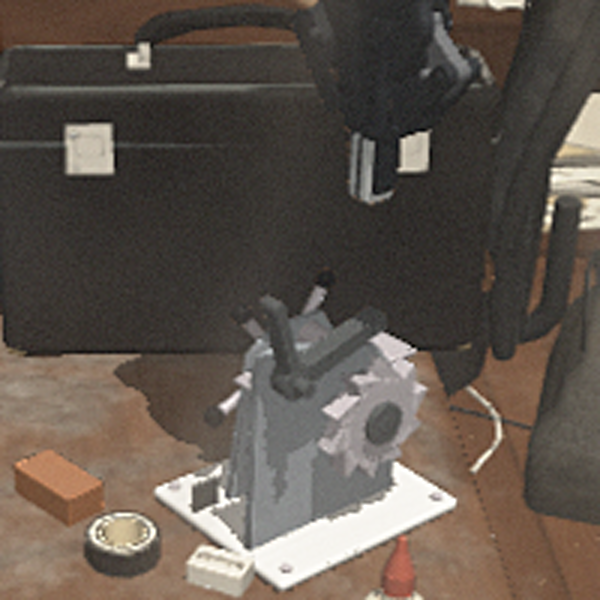

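The lever tip is now at (270,300) and leans back. The pawl nose (375,318) is clear of the wheel and the feeder hasn't moved. Next is the star handle.

Run:
```python
from h import *; import h
setup()
move_l(fw(-.095,-.054,.23),.25)
move_l(fw(-.095,-.054,.124),.15); sleep(.2); print(st())
c=move_l(fw(-.055,-.054,.124),.025,until_force=0.7); a=st(); print(c,a)
f=grab_frame("top"); cv2.imwrite("pics/s1.png",cv2.resize(f["img"][180:340,290:450,::-1],(600,600),interpolation=cv2.INTER_CUBIC))
```

```text
(10.32, array([-0.0942, -0.0542,  0.1249]), array([-0.19, -0.82, -1.34]))
True (11.48, array([-0.0633, -0.054 ,  0.1236]), array([-0.45, -0.54, -0.6 ]))
```

View pics/s1.png

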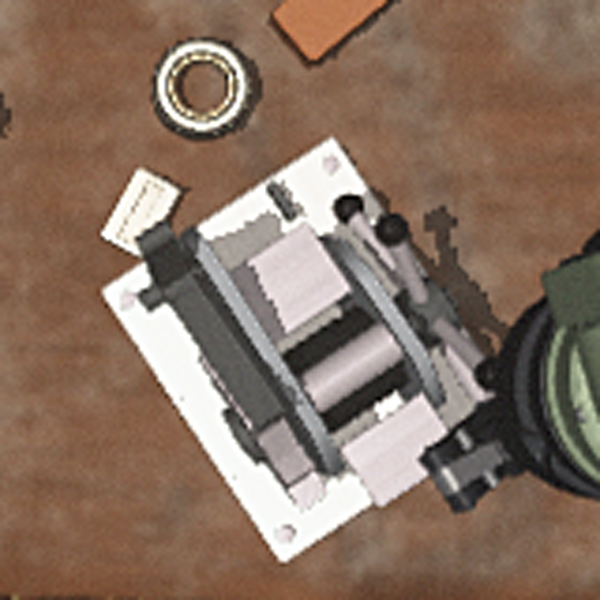

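The finger is at the leaning spoke's ball (485,375). I'll push it most of the way, then measure.

```bash
cat > meas.py <<'E'
from h import *
setup()
for c in("side","top"):
    f=grab_frame(c)
    for d in tip_of(c,"spoke_ball")[:3]:
        u=np.array(d["centre"])
        best=min(((np.linalg.norm(proj(f,np.array(fw(-.015+.06*np.sin(t-.5934),-.044,.082+.06*np.cos(t-.5934))))-u)),t) for t in np.arange(-.3,1.2,.01))
        print(c,np.round(u,1),round(d["score"],2),"theta %.2f err %.1f"%(best[1],best[0]))
    if c=="side": cv2.imwrite("pics/m_%.2f.png"%get_state()["clock"],cv2.resize(f["img"][150:300,270:420,::-1],(600,600),interpolation=cv2.INTER_CUBIC))
E
python3 - <<'E'
from h import *; import h
setup()
move_l(fw(-.034,-.054,.124),.04); sleep(.3); print(st())
E
python3 meas.py; ls pics
```

```text
(12.73, array([-0.0341, -0.054 ,  0.124 ]), array([-0.01, -0.05, -0.  ]))
side [345.4 192.8] 0.98 theta 0.60 err 0.6
top [409.6 259.7] 0.72 theta 0.63 err 1.4
c0.png
l1.png
l2.png
m_12.83.png
s1.png
side0.png
top0.png
```

```bash
python3 - <<'E'
from h import *; import h
setup()
move_l(fw(-.06,-.054,.124),.1)
move_l(fw(-.085,-.06,.23),.2)
print(st())
E
python3 meas.py; ls -t pics|head -1; cp pics/$(ls -t pics|head -1) pics/w.png
```

```text
(14.03, array([-0.0849, -0.0599,  0.2294]), array([-0.9 , -0.54,  0.36]))
side [345.6 194.7] 0.92 theta 0.62 err 2.4
top [407.  262.4] 0.92 theta 0.61 err 2.3
m_14.13.png
```

View pics/w.png

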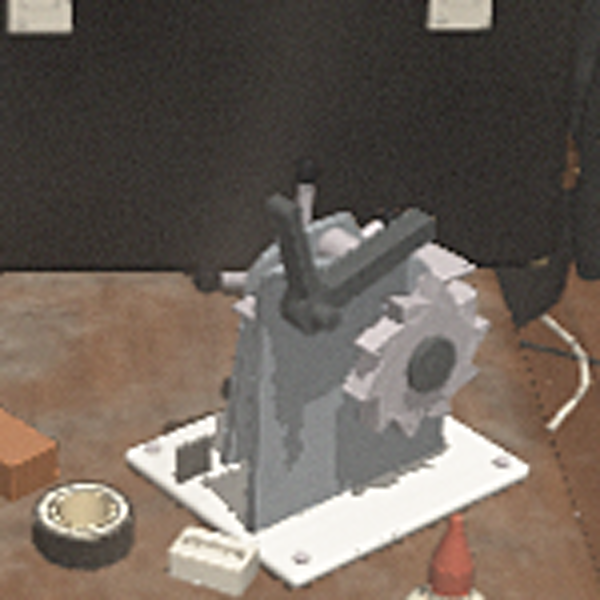

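The spoke stands upright (307,175) at θ about 0.6, and the pawl is still up. Next I'll lower the pawl by pushing the lever from behind.

Run:
```python
from h import *; import h
setup()
move_l(fw(-.085,-.06,.24),.2)
move_l(fw(.11,.041,.24),.25)
move_l(fw(.11,.041,.168),.15); sleep(.2); print(st())
print(move_l(fw(.066,.041,.168),.05),st())
print(move_l(fw(.05,.041,.168),.015,until_force=5),st())
f=grab_frame("side"); cv2.imwrite("pics/p1.png",cv2.resize(f["img"][150:300,270:420,::-1],(600,600),interpolation=cv2.INTER_CUBIC))
```

```text
(16.34, array([0.1108, 0.0409, 0.1696]), array([-0.16,  0.03, -0.4 ]))
False (17.38, array([0.0659, 0.041 , 0.1678]), array([ 0.17, -0.14, -0.09]))
True (17.89, array([0.0625, 0.041 , 0.1679]), array([2.09, 1.6 , 2.28]))
```

View pics/p1.png

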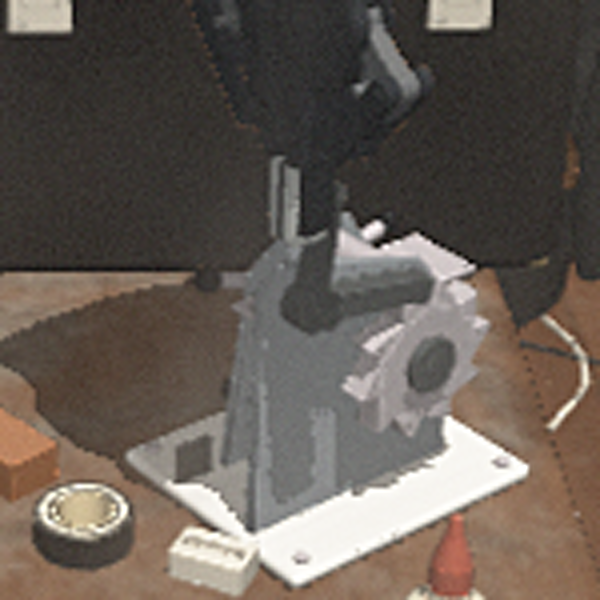

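The nose end is at (433,275), which is full-frame (378,219), the same as when it was seated before. I'll press a little harder to be sure, then back off and check.

```bash
python3 - <<'E'
from h import *; import h
setup()
print(move_l(fw(.057,.041,.168),.01,until_force=6),st())
sleep(.3); print(st())
move_l(fw(.09,.041,.168),.1)
move_l(fw(.11,.041,.27),.2)
movep(fw(.0,.22,.30),rot(1)); print(st())
for c in("side","top"):
    f=grab_frame(c); 
    for n in ("lever_tip","pawl_nose"): print(c,n,[(np.round(d["centre"],1),round(d["score"],2)) for d in tip_of(c,n)[:2]])
E
python3 meas.py; cp pics/$(ls -t pics|head -1) pics/z.png
```

```text
True (18.26, array([0.0625, 0.041 , 0.168 ]), array([1.68, 1.64, 1.29]))
(18.56, array([0.0625, 0.0409, 0.168 ]), array([1.86, 0.85, 1.26]))
(20.51, array([0.0003, 0.2192, 0.2993]), array([ 0.5 , -0.07,  0.33]))
side lever_tip [(array([351.7, 195.9]), 0.74), (array([289.6, 288.6]), 0.55)]
side pawl_nose [(array([376.6, 222.2]), 0.98)]
top lever_tip [(array([342.3, 257.1]), 0.93)]
top pawl_nose [(array([362.2, 290.6]), 0.59)]
side [343.8 192.1] 0.77 theta 0.65 err 0.7
top [406.4 259.1] 0.58 theta 0.68 err 0.9
```

View pics/z.png

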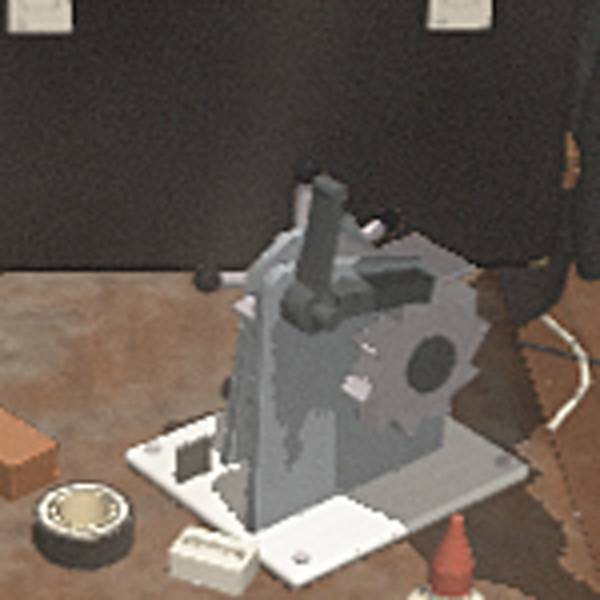

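Wheel and pawl look right: the spoke is upright, the lever tip is at (325,185) and the nose is in the gap. For insurance I'll press down on the pawl's back near the nose and compare the lever's image angle with the first picture.

```bash
cat > cmp.py <<'E'
from h import *
f=grab_frame("side"); g1=cv2.cvtColor(np.array(f["img"]),cv2.COLOR_RGB2GRAY); g0=cv2.cvtColor(cv2.imread("pics/side0.png"),cv2.COLOR_BGR2GRAY)
for nm,(r0,r1,c0,c1) in {"lever":(192,212,345,360),"plate":(240,292,310,400),"nose":(210,226,362,382)}.items():
    w=np.eye(2,3,dtype=np.float32)
    t=np.ascontiguousarray(g0[r0:r1,c0:c1]); s=np.ascontiguousarray(g1[r0-8:r1+8,c0-8:c1+8])
    w[:,2]=8
    try: cc,w=cv2.findTransformECC(t,s,w,cv2.MOTION_TRANSLATION); print(nm,round(cc,2),np.round(w[:,2]-8,2))
    except cv2.error as e: print(nm,"fail")
E
python3 - <<'E'
from h import *; import h
setup()
import subprocess
exec(open('cmp.py').read())
move_l(fw(-.005,.056,.20),.2)
move_l(fw(-.005,.056,.15),.1); sleep(.2); print(st())
print(move_l(fw(-.005,.056,.118),.015,until_force=9),st())
sleep(.3); print(st())
move_l(fw(-.005,.056,.2),.15)
movep(fw(.0,.22,.30),rot(1)); print(st())
exec(open('cmp.py').read())
E
python3 meas.py; python3 fit.py|head -1
```

```text
lever 0.58 [1.94 0.76]
plate 0.81 [-0.35  0.06]
nose 0.87 [-0.38  0.17]
(23.02, array([-0.0044,  0.056 ,  0.1508]), array([-0.23, -0.55,  0.04]))
True (24.79, array([-0.0048,  0.056 ,  0.1211]), array([-1.36, -0.04,  6.54]))
(25.09, array([-0.0048,  0.056 ,  0.1211]), array([-1.15, -0.31,  6.72]))
(26.57, array([-0.0005,  0.2192,  0.2984]), array([-0.24, -0.11, -0.7 ]))
lever 0.58 [2.08 0.22]
plate 0.81 [-0.38  0.07]
nose 0.87 [-0.4   0.22]
side [346.7 192. ] 0.93 theta 0.54 err 0.2
side [347.4 225.7] 0.53 theta 1.19 err 28.6
top [408.3 259.3] 0.62 theta 0.65 err 0.6
[0.48639799 0.30733897 0.62175543] 80.9997944349279
```

The nose patch moved only as much as the plate patch (0.1 px apart), so the pawl is home. The wheel reads about 0.6 rad, and the arm is clear.

```bash
python3 -c "
from cell import *
print(sign_off())"
```

```text
the job is handed in; nothing more can be done
None
```

The feeder is slacked off by one notch and handed in, though no verdict came back: the wheel reads about 0.6 rad backward, the pawl matches its seated position in the first picture, and I saw no shift of the feeder or the things close around it.

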